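Fold down the bur rack and shut the bur case

ROBOT

A 7-joint arm with a two-finger parallel gripper is mounted at the origin on the work surface. World frame = base frame: x ahead of the robot, y to its left, z up, the work surface at z = 0. Lengths are in m, angles in rad, forces in N, time in s.
With the tool pointing down it reaches from about 0.35 to 0.9 m from the base axis. Payload 19.9 kg.
Tool frame: the origin (TCP) lies between the finger pads; the fingertips stand 19 mm ahead of it and the grasp point (between the pads) is the TCP; z points along the fingers, y is the direction in which the jaws open and shut (so a half turn about z gives the same grasp; the last joint's range is limited). The gripper opens to 94 mm and grips with 3 to 60 N. Pads are 16 mm wide; open, the fingers measure 119 mm over their backs; the gripper's body (75 mm by 177 mm) begins 78 mm behind the grasp point.
Start: joints at [-1.319, 0.417, -0.01, 1.614, 0.005, 1.111, -0.053], TCP at [0.18, 0.598, 0.224] pointing down, gripper open.
Joint ranges: [-2.81, 2.81], [-0.39, 2.02], [-1.27, 1.25], [0.06, 2.57], [-1.19, 4.33], [0.19, 2], [-2.82, 2.82]. Speed limits (rad/s): [1.89, 1.89, 2.39, 2.39, 3.01, 3.01, 3.01].

INTERFACE

Orientations are given as a 3x3 rotation matrix whose columns are the frame's x, y, z axes.
In Python, from rig import robot gives the robot as it stands. Calls block until the motion is done:
- robot.move_ptp(position, orientation): joint-space move of the TCP to a pose.
- robot.move_linear(position, velocity=0.15, frame=None, threshold=None): straight line of the TCP; frame=None keeps the orientation; velocity is the mean speed in m/s. With threshold (N) it stops when the force on the tool has changed by that much, and returns True; else False.
- robot.goto_joints(angles): joint-space move.
- robot.gripper_to(opening): finger opening in m; the grip force is fixed at half the most; returns when the fingers have stopped.
- robot.pause(seconds).
- robot.ik(position, orientation): joint angles nearest the present ones, or None.
- robot.get_state(): the state.
- robot.grab_frame(name): name is "scene" or "top" or "wrist"; returns the picture (384x512x3 uint8, red, green, blue); there is no depth.
- robot.camera_info(name): a dict with "fx", "fy", "cx", "cy" (pixels), "rvec" (rotation vector, rad) and "tvec" (3), from world to camera coordinates, as OpenCV has them. Camera axes: x right, y down, z forward; pixel columns grow to the right and rows downward; lengths in m; the calibration is good to about 2 mm. A picture is of the moment at which its call begins: read the wrist's pose just before it. camera_info takes no time and is no camera call; for the wrist camera it gives the pose at the moment of the call.
A pose or a line that the arm cannot do raises robot.PlanningError and nothing moves.
- robot.sign_off(): hands the job in, once; it reports no verdict.
The state is a dict: "time": time; "qpos": joint angles; "joint_vel": joint speeds; "effort": joint torques, N m; "ee_pos": TCP position; "tool_rot": TCP orientation; "force": force on the tool from outside, world axes, zero at the start; "moment": the same for the moment, N m; "opening": finger opening in m.
Only numpy, scipy, OpenCV 4.12 (cv2) and the standard library are available. Lean on these libraries where they do the work, as an engineer would, in place of code of your own. Each camera call takes 0.05 s, during which the arm holds its last target.

TASK

Pack up the open bur case: first push its upright bur rack over, away from the front of the case, until it lies flat in the case, and then swing the lid over and press it fully shut. Only push with the fingertips or the outside of the fingers: do not pinch or lift anything, do not shove the case along the bench, and leave the things standing around it where they are.

Things in the scene. Friction and masses are not known exactly. Their poses are not given: they have to be found in the camera images.
- case: Loose dark green sheet-steel bur case, 132 x 190 x 36 mm (x, y, z) without its lid, about 1.7 kg, standing on the bench; open on top, walls 4 mm. Origin: centre of the underside. x points from its front (rack hinge) to its back (lid hinge), y along both hinges, z up. Its front faces the robot, turned by up to 0.6 rad.
- rack (a joint): Angle of the bur rack (rad): 0 = flat in the case, on its stop; 1.57 = upright; 1.66 at most. Starts nearly upright, folds towards the back of the case. Stiff hinge: stays where it is left and must be pushed all the way down, 0.5 to 2 N near its free edge. Aluminium plate, 86 mm from hinge to free edge, 168 mm wide, 3 mm thick. While it stands up, the lid cannot shut.
- rack_hinge (a point): Middle of the rack's hinge axis, fixed to the case: 52 mm in front of the case's centre, 16 mm above the bench. Axes as the case. The plate's bur-side face lies 3 mm off this axis; with the rack flat it is 19 mm above the bench and 17 mm below the case's rim.
- rack_edge (a point): Middle of the rack's free edge, on the bur-side face (front when up, top when flat). Axes turn with the rack: x from hinge to free edge, y along the hinge, z out of that face. Two banks of burs, 52 mm wide, stand 10 mm proud of it, up to 61 mm from the hinge; the strip 58 mm wide between them and the last 24 mm before the edge are plain plate to push on.
- lid (a joint): Angle of the lid (rad): 0 = fully shut; 1.57 = upright; 1.97 at most. Starts leaning back past upright. Stiff hinge: stays at any angle and must be pushed all the way, 0.5 to 4 N near its free edge. Dark green steel cap, 136 mm from hinge to free edge, 194 mm wide, 17 mm deep (3 mm panel, 14 mm rim on its inner side). Shut, its top is 54 mm above the bench.
- lid_hinge (a point): Middle of the lid's hinge axis, fixed to the case: 68 mm behind the case's centre, 37 mm above the bench. Axes as the case.
- lid_edge (a point): Middle of the lid's free edge, on its outer face: 136 mm from the hinge axis along the lid and 17 mm out from it. Turns with the lid: -x from the hinge to the free edge, y along the hinge, z out of the outer face (up when shut, backwards when open upright).
- loupe_mid (a point): Bystander, not to be moved: black eyeglass loupe, 48 mm across at the foot, 34 mm high. Point half-way up its middle.
- wax_jar_mid (a point): Bystander, not to be moved: amber jar with white cap, 54 mm across, 54 mm high. Point half-way up its middle.
- bur_pot_mid (a point): Bystander, not to be moved: white round pot bristling with burs, 62 mm across, 36 mm high, burs to 64 mm. Point half-way up its middle.
- handpiece_mid (a point): Bystander, not to be moved: silver rotary handpiece lying down, 155 mm long, 22 mm thick. Point half-way up its middle.
- ball_vise_mid (a point): Bystander, not to be moved: heavy dark steel engraver's ball vise, 100 mm across, 96 mm high. Point half-way up its middle.
- graver_mid (a point): Bystander, not to be moved: graver lying down, wooden mushroom handle, 115 mm long, 22 mm thick at the handle. Point half-way up its middle.
- bench_block_mid (a point): Bystander, not to be moved: bright steel block 62 x 62 x 20 mm. Point half-way up its middle.
Not all that is in view belongs to the job. There is more than one size of the case; the one meant has the size given above.

How it is judged:
By the outcome, as a careful person would: the job done as asked, in the order asked, and still so for the second after the job is handed in, with the robot touching nothing.
It also fails if it takes over 56 s, if anything falls off the work surface, if the arm or the gripper's body presses on something with over 40 N, if the wrist force passes 120 N, or if a joint passes its speed limit or range.

## Working session

There is one attempt and no reset: what is moved stays moved. The work goes in short steps, each a Python script; the robot and the scene stay as the last script left them, time stands still between calls to the robot, and variables do not carry over. Pictures are saved under pics/ and viewed, and the job is handed in when it is done.

```bash
ls; mkdir -p pics; python3 - <<'E'
from rig import robot
import cv2
for n in ("scene","top","wrist"):
    im=robot.grab_frame(n); cv2.imwrite(f"pics/{n}0.png",im[:,:,::-1]); print(n,robot.camera_info(n))
s=robot.get_state(); print(s["time"],s["ee_pos"],s["tool_rot"],s["force"])
E
```

```text
pics
scene {'fx': 371.35565638488293, 'fy': 371.35565638488293, 'cx': 255.25866861640083, 'cy': 183.8990077463301, 'rvec': array([ 2.02782981,  1.41634594, -0.58295796]), 'tvec': array([-0.27377762, -0.29565855,  1.33113991])}
top {'fx': 370.78662653271334, 'fy': 370.78662653271334, 'cx': 252.66537400402478, 'cy': 198.57460453614712, 'rvec': array([ 2.17942314, -2.19966246,  0.04772763]), 'tvec': array([0.09905867, 0.55618999, 1.15979965])}
wrist {'fx': 326.0696179307029, 'fy': 326.0696179307029, 'cx': 255.52124784682792, 'cy': 194.69531756917573, 'rvec': array([-2.34028936, -1.73926821, -0.23618962]), 'tvec': array([-0.62436431, -0.02840985,  0.39031477])}
0.15 [0.18031548 0.59815725 0.22397974] [[-9.57436096e-01  2.88645253e-01 -2.01917048e-04]
 [ 2.88645315e-01  9.57435666e-01 -9.09837084e-04]
 [-6.92975723e-05 -9.29393276e-04 -9.99999566e-01]] [0.6923668  0.79266595 0.29071466]
```

View pics/scene0.png

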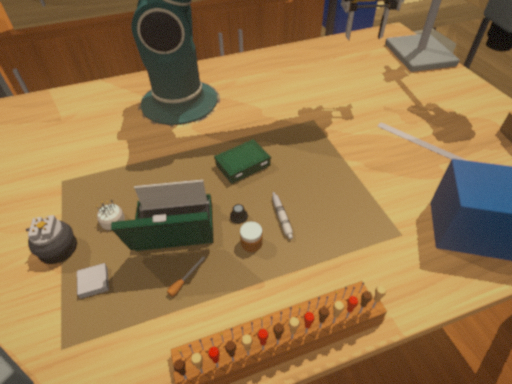

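View pics/top0.png

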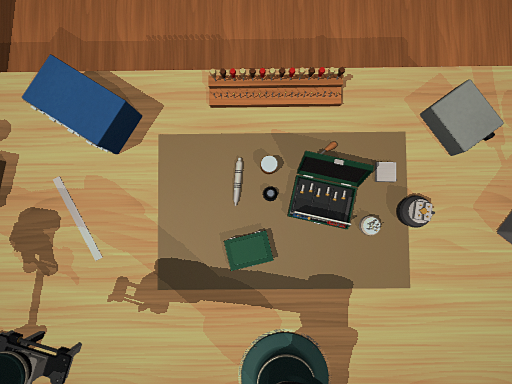

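View pics/wrist0.png

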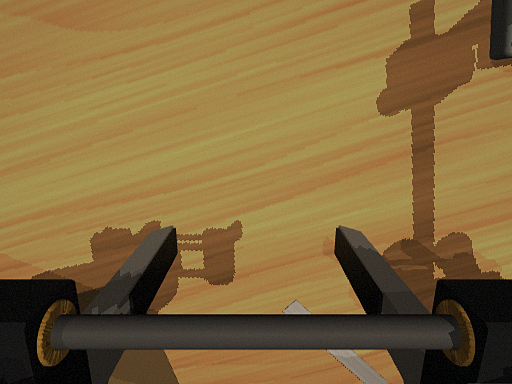

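Candidates for the case are the open green one (top 330,188; scene 168,222) and a small closed green one (top 249,249; scene 243,160). The open one with the upright rack fits the description. I'll check it in a crop.

```bash
python3 - <<'E'
import cv2
a=cv2.imread("pics/top0.png")[135:240,260:400]; cv2.imwrite("pics/topc.png",cv2.resize(a,None,fx=5.7,fy=5.7,interpolation=cv2.INTER_CUBIC))
a=cv2.imread("pics/scene0.png")[170:260,100:225]; cv2.imwrite("pics/scenec.png",cv2.resize(a,None,fx=6,fy=6,interpolation=cv2.INTER_CUBIC))
E
```

```text
(no output)
```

View pics/topc.png

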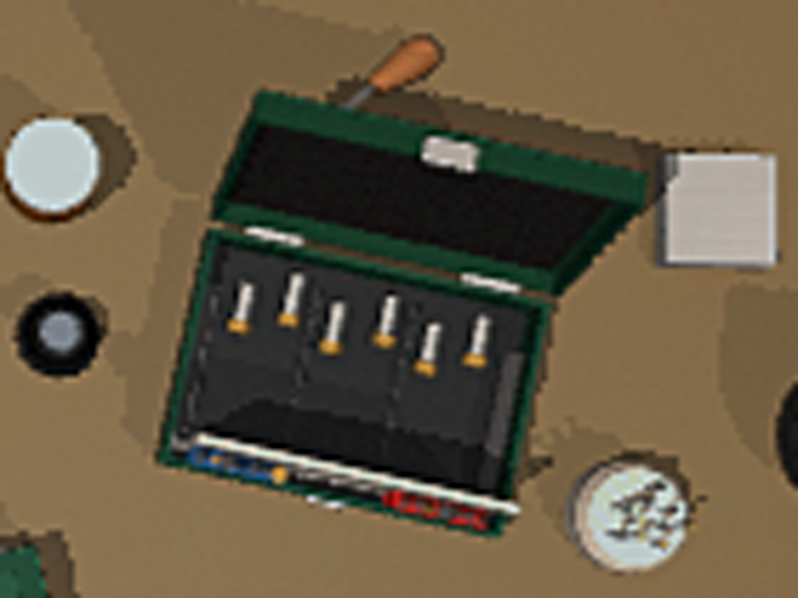

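View pics/scenec.png

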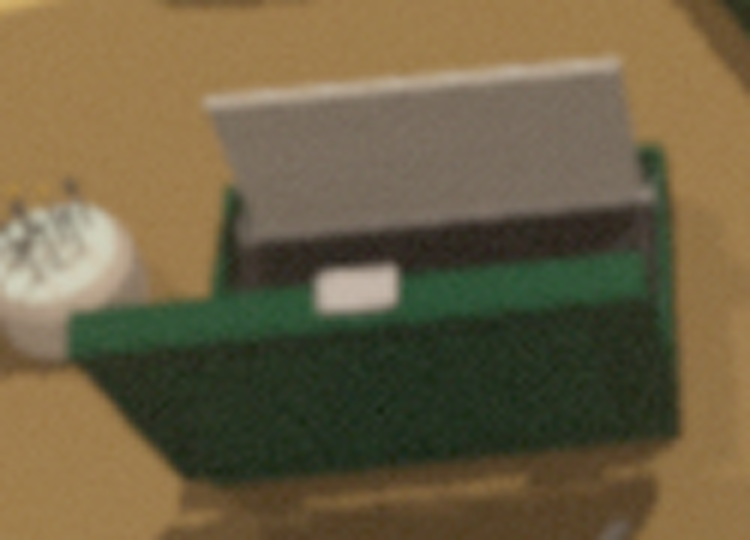

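The crop confirms it: open case, tall rack at the front with bur banks facing the robot, lid leaning back. The rim corners in the top crop are (160,460), (500,533), (210,232) and (550,300). Next I measure.

```bash
cat > h.py <<'E'
import numpy as np, cv2
from rig import robot
def cam(n):
    c=robot.camera_info(n); R=cv2.Rodrigues(np.array(c["rvec"]))[0]; t=np.array(c["tvec"]); K=np.array([[c["fx"],0,c["cx"]],[0,c["fy"],c["cy"]],[0,0,1]]); return K,R,t
def ray(n,p):
    K,R,t=cam(n); return -R.T@t, R.T@np.linalg.solve(K,[p[0],p[1],1])
def plane(n,p,z):
    o,d=ray(n,p); return o+d*(z-o[2])/d[2]
def proj(n,X):
    K,R,t=cam(n); q=K@(R@np.asarray(X)+t); return q[:2]/q[2]
def tri(a,pa,b,pb):
    o1,d1=ray(a,pa);o2,d2=ray(b,pb)
    s=np.linalg.lstsq(np.c_[d1,-d2],o2-o1,rcond=None)[0]
    A=o1+s[0]*d1;B=o2+s[1]*d2; return (A+B)/2,np.linalg.norm(A-B)
E
python3 - <<'E'
from h import *
T=lambda u,v:(u/5.7+260-.41,v/5.7+135-.41); S=lambda u,v:(u/6+100-.42,v/6+170-.42)
fl,fr,bl,br=[plane("top",T(*p),.036) for p in((160,460),(500,533),(210,232),(550,300))]
print(fl,fr,bl,br,"w",np.linalg.norm(fl-fr),np.linalg.norm(bl-br),"d",np.linalg.norm(fl-bl),np.linalg.norm(fr-br))
c=(fl+fr+bl+br)/4
x=(bl+br-fl-fr);y=(fl+bl-fr-br); print("c",c,"yaw x",np.arctan2(x[1],x[0]),"yaw y",np.arctan2(-y[0],y[1]))
print("lid outer L/R",tri("top",T(257,90),"scene",S(645,300)),tri("top",T(648,172),"scene",S(85,355)))
print("rack edge L/R back",tri("top",T(197,437),"scene",S(618,68)),tri("top",T(520,510),"scene",S(208,105)))
for nm,p in dict(loupe=(60,333),jar=(52,165),pot=(630,515),block=(720,208),graver=(410,62)).items(): print(nm,plane("top",T(*p),.05 if nm in("jar","pot") else .02))
for nm,p in dict(vise=(415,210),hp=(238,181),small=(249,249)).items(): print(nm,plane("top",p,.03))
E
```

```text
[ 0.50299665 -0.0144115   0.036     ] [ 0.46176482 -0.19814424  0.036     ] [ 0.62742708 -0.04350286  0.036     ] [ 0.58827245 -0.22821363  0.036     ] w 0.18830237829356677 0.18881513138357556 d 0.12778590960461275 0.13003210581248148
c [ 0.54511525 -0.12106806  0.036     ] yaw x -0.2315304976123387 yaw y -0.21481228189604928
lid outer L/R (array([ 0.68232515, -0.05416958,  0.16212115]), np.float64(0.0008980696556419653)) (array([ 0.63986536, -0.23935206,  0.16475472]), np.float64(0.005973097770019316))
rack edge L/R back (array([ 0.51399038, -0.02861916,  0.10192438]), np.float64(0.0012498338166581145)) (array([ 0.47537097, -0.19165029,  0.10279288]), np.float64(0.0013450193003496738))
loupe [0.57390122 0.03860433 0.02      ]
jar [0.66316947 0.04302182 0.05      ]
pot [ 0.47117121 -0.26443449  0.05      ]
block [ 0.63976925 -0.32766191  0.02      ]
graver [ 0.7232598  -0.15794932  0.02      ]
vise [ 0.51590123 -0.41091453  0.03      ]
hp [0.61197741 0.13931087 0.03      ]
small [0.39949354 0.10657123 0.03      ]
```

```bash
cat >> h.py <<'E'
C=np.array([.5451,-.1211]); yaw=-.222
ex=np.array([np.cos(yaw),np.sin(yaw),0]); ey=np.array([-ex[1],ex[0],0])
Rt=np.c_[-ex,ey,[0,0,-1]]
def W(x,y,ztip): return np.r_[C,0]+x*ex+y*ey+np.array([0,0,ztip+.019])
def rep(l=""):
    s=robot.get_state(); d=s["ee_pos"]-np.r_[C,0]; print(l,"t%.2f"%s["time"],"case xy",np.round([d@ex,d@ey],4),"tip z %.4f"%(s["ee_pos"][2]-.019),"F",np.round(s["force"],1))
def snap(n,tag,box=None,f=1):
    im=robot.grab_frame(n)[:,:,::-1]
    if box: im=im[box[1]:box[3],box[0]:box[2]]
    cv2.imwrite(f"pics/{tag}.png",cv2.resize(im,None,fx=f,fy=f,interpolation=cv2.INTER_CUBIC))
E
python3 - <<'E'
from h import *
robot.gripper_to(0.0); rep("closed")
robot.move_ptp(W(-.12,0,.26),Rt); rep("above")
robot.move_linear(W(-.10,0,.088),velocity=.2); rep("down")
def P(a,r=.074): return np.array([-.052,.016])+r*np.array([np.cos(a),np.sin(a)])+.003*np.array([-np.sin(a),np.cos(a)])
for a in [1.7,1.5,1.25,1.0,.8,.6,.4,.2,.1]:
    p=P(a); hit=robot.move_linear(W(p[0]-.009,0,p[1]),velocity=.08,threshold=15); rep("a%.2f %s"%(a,hit))
    if hit: break
snap("scene","s1",(90,160,240,270),5); snap("top","t1",(260,135,400,240),5)
E
```

```text
closed t1.57 case xy [-0.5142  0.6215] tip z 0.2054 F [ 0.5  0.1 -1. ]
above t4.17 case xy [-0.1199  0.0006] tip z 0.2600 F [ 0.1 -0.  -0. ]
down t5.19 case xy [-0.0996  0.    ] tip z 0.0888 F [ 0.6 -0.6  0.3]
a1.70 False t5.67 case xy [-0.0736 -0.0001] tip z 0.0891 F [-0.9 -0.4 -0.3]
a1.50 False t6.01 case xy [-0.0588 -0.0001] tip z 0.0900 F [-0.1 -0.4  0.3]
a1.25 False t6.39 case xy [-0.0406 -0.0002] tip z 0.0870 F [ 0.2 -0.1 -0.3]
a1.00 False t6.78 case xy [-0.0235 -0.0002] tip z 0.0796 F [-0.2 -1.3 -0.2]
a0.80 False t7.11 case xy [-0.0117 -0.0002] tip z 0.0709 F [-0.2  1.   0.7]
a0.60 False t7.44 case xy [-0.0017 -0.0001] tip z 0.0600 F [0.7 0.3 0.4]
a0.40 False t7.78 case xy [ 0.0059 -0.0001] tip z 0.0472 F [-0.   0.5 -0.2]
a0.20 False t8.11 case xy [ 0.0108 -0.0001] tip z 0.0331 F [ 0.3  0.  -0.3]
a0.10 False t8.36 case xy [ 0.0121 -0.    ] tip z 0.0260 F [ 0.2  0.5 -0.3]
```

View pics/s1.png

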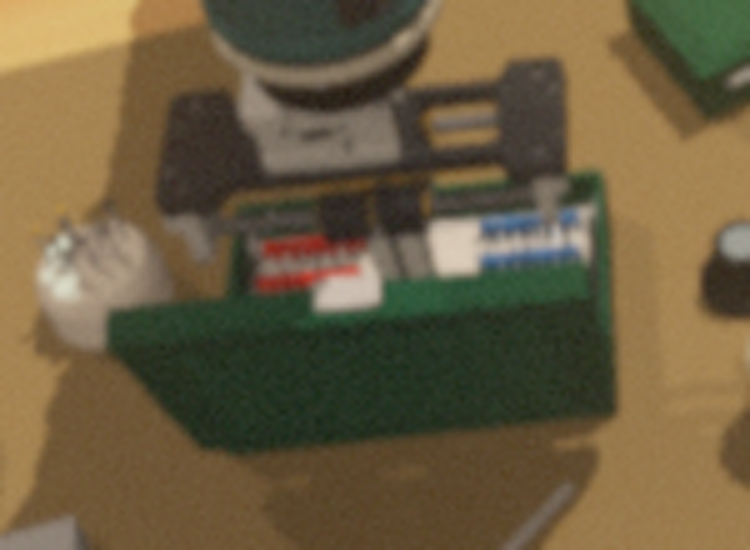

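```bash
python3 - <<'E'
from h import *
for x,z in((.016,.012),):
    print(robot.move_linear(W(x,0,z),velocity=.03,threshold=9)); rep("press")
E
```

```text
True
press t8.82 case xy [0.0145 0.    ] tip z 0.0189 F [-5.   3.  17.2]
```

The picture shows the rack folded, with the red and blue bur banks facing up. The press stopped on a hard contact at tip z = 18.9 mm, and the flat face should be at 19 mm. Next I go up and over behind the lid, checking as I go.

```bash
python3 - <<'E'
from h import *
robot.move_linear(W(.0145,0,.25),velocity=.2)
robot.move_linear(W(.165,0,.25),velocity=.2); rep("behind")
snap("top","t2",(260,135,400,240),5.7);snap("scene","s2",(90,160,240,270),5)
E
```

```text
behind t11.03 case xy [ 0.1644 -0.0003] tip z 0.2496 F [-0.6  0.2  0.5]
```

View pics/t2.png

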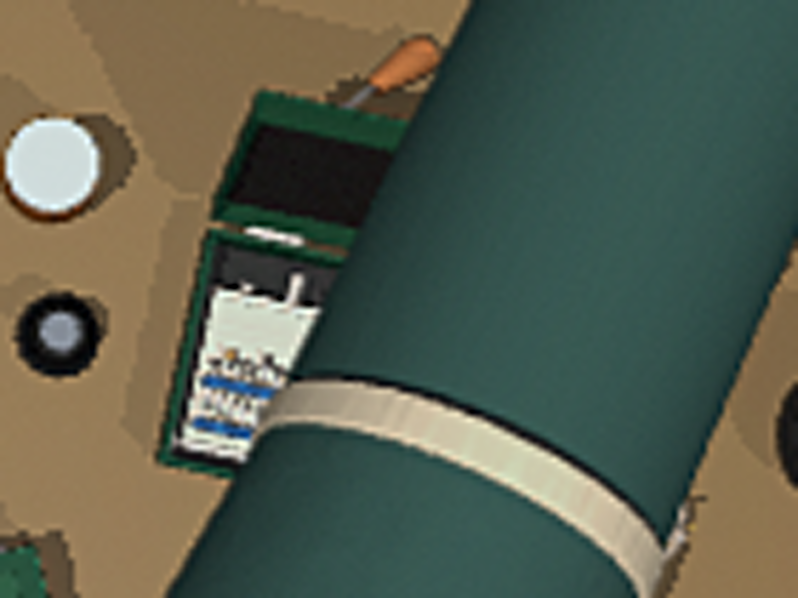

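View pics/s2.png

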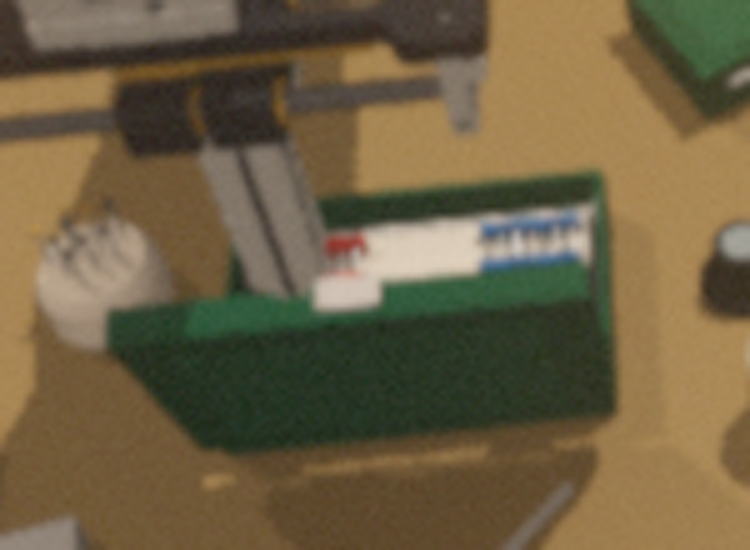

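```bash
python3 - <<'E'
from h import *
for X in (W(.165,0,.25-.019),W(.12,0,.163-.019)):
    p=proj("scene",X); print(p,(p-[90,160])*5)
E
```

```text
[148.43577615 215.33370855] [292.17888075 276.66854276]
[159.94861759 224.76290626] [349.74308794 323.8145313 ]
```

The case hasn't moved and the rack is flat across its width. The fingertip is clear behind and above the lid: it projects to (292,277) in the crop, as seen. Now I push the lid over.

```bash
python3 - <<'E'
from h import *
def Q(a,r=.122):
    f=lambda r:np.array([.068-r*np.cos(a)+.017*np.sin(a),.037+r*np.sin(a)+.017*np.cos(a)])
    q=f(r)
    if a>1.57: q[0]=f(.136)[0]
    return q
robot.move_linear(W(.165,0,Q(1.83)[1]),velocity=.15); rep("down")
for a in [1.85,1.7,1.5,1.3,1.1,.9,.7,.5,.35]:
    q=Q(a); hit=robot.move_linear(W(q[0]+.009,0,q[1]),velocity=.08,threshold=15); rep("a%.2f %s"%(a,hit))
    if hit: break
snap("scene","s3",(90,160,240,270),5)
E
```

```text
down t11.94 case xy [ 1.654e-01 -1.000e-04] tip z 0.1516 F [ 0.2 -0.1  1.2]
a1.85 False t12.52 case xy [0.1313 0.0002] tip z 0.1502 F [ 0.1 -0.1 -0.7]
a1.70 False t12.93 case xy [1.115e-01 1.000e-04] tip z 0.1559 F [-0.3  0.4  0.1]
a1.50 False t13.41 case xy [0.0854 0.0002] tip z 0.1599 F [-0.  -0.1 -0.2]
a1.30 False t13.87 case xy [0.0609 0.0001] tip z 0.1591 F [ 0.2 -0.3  0.5]
a1.10 False t14.32 case xy [0.037  0.0001] tip z 0.1535 F [ 0.1 -1.   0.4]
a0.90 False t14.78 case xy [0.0147 0.0001] tip z 0.1433 F [-0.6 -0.3 -0.2]
a0.70 False t15.24 case xy [-0.0052  0.    ] tip z 0.1287 F [-0.5 -0.1 -0.4]
a0.50 False t15.70 case xy [-0.0219 -0.    ] tip z 0.1105 F [ 0.2 -0.5  0.1]
a0.35 False t16.08 case xy [-0.0319 -0.    ] tip z 0.0947 F [-0.6 -0.1  0. ]
```

View pics/s3.png

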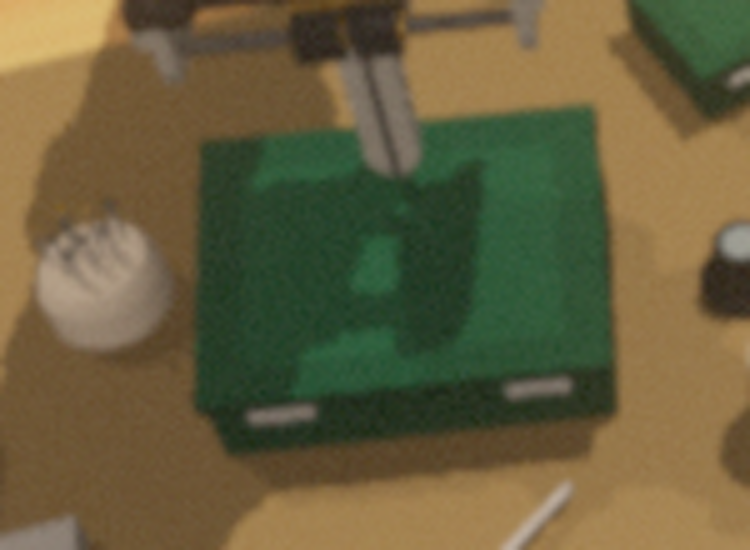

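The lid has followed the fingertip to about 0.35 rad, and the case is in place. Now I press it shut.

```bash
python3 - <<'E'
from h import *
robot.move_linear(W(-.040,0,.074),velocity=.08,threshold=15); rep()
print(robot.move_linear(W(-.042,0,.040),velocity=.03,threshold=18)); rep("press")
robot.pause(.3); rep()
robot.move_linear(W(-.042,0,.25),velocity=.15)
robot.move_ptp(W(-.15,.25,.30),Rt); rep("clear")
snap("top","t4",(260,135,400,240),5.7);snap("scene","s4",(90,160,240,270),5);snap("top","t4f")
E
```

```text
t16.57 case xy [-0.0402 -0.0001] tip z 0.0738 F [-0.5  0.   0.4]
True
press t17.29 case xy [-0.0411 -0.    ] tip z 0.0539 F [-7.1  2.9 23.8]
 t17.59 case xy [-0.0411  0.    ] tip z 0.0539 F [-6.4  2.  22.2]
clear t20.13 case xy [-0.1494  0.249 ] tip z 0.2998 F [ 0.5 -0.5  0.1]
```

View pics/t4.png

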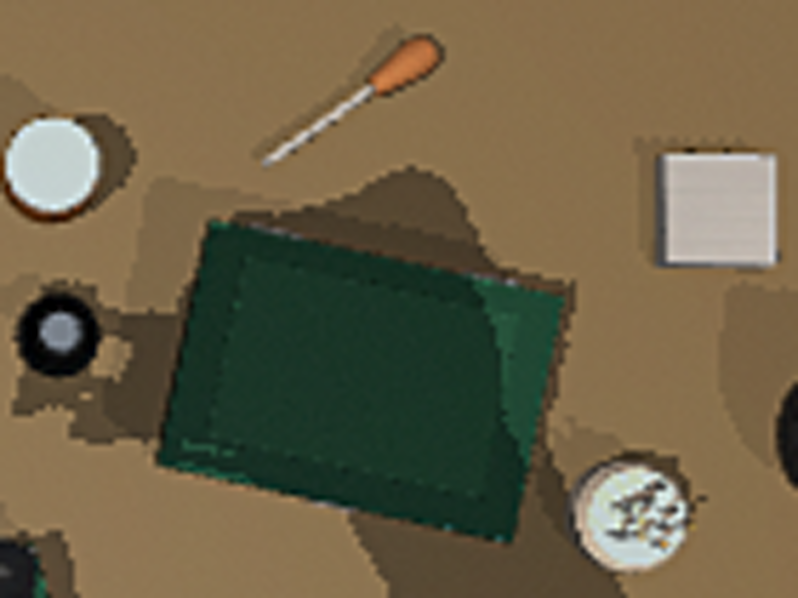

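View pics/s4.png

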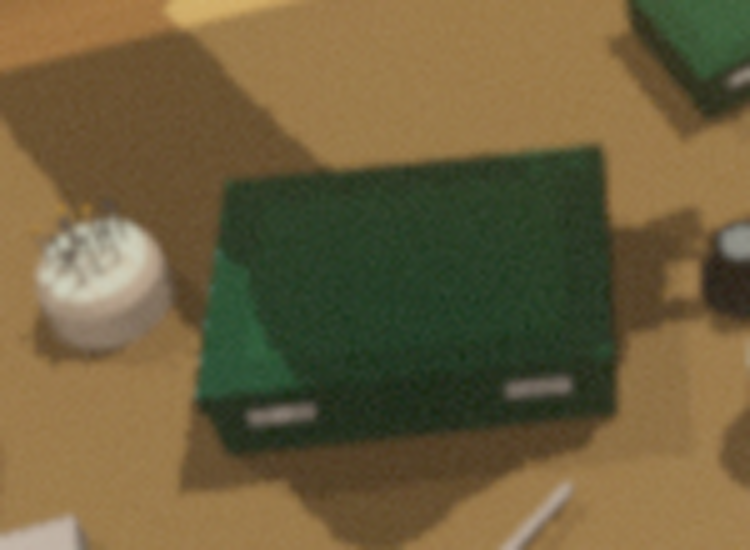

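The lid is shut: the hard stop was at 53.9 mm, and the shut top should be at 54 mm. The case corners and the things around it are at the same pixels as at the start.

```bash
python3 - <<'E'
from h import *
robot.sign_off(); rep()
E
```

```text
the job is handed in; nothing more can be done
the job is handed in; nothing more can be done
```

The bur case is packed up and the job is handed in, with the robot's clock at about 20 s of the 56 s allowed. With the gripper closed, I pushed the rack over and down with the fingertips. Then I went behind the lid, swung it over and pressed it shut.

Last checks, none of which failed or disagreed:
- **Rack:** the push ended on a hard stop at 18.9 mm above the bench (19 mm expected when flat). The pictures afterwards showed it lying flat.
- **Lid:** pressing ended on a hard stop at 53.9 mm (54 mm expected when shut). It still looked shut after the arm moved away.
- **Case and bystanders:** in the last close pictures, the case, loupe, jar, pot, block and graver are where they started. The ball vise and handpiece fall mostly or wholly outside that view. I did not compare them at the end, but the arm never worked near them.
- **Forces:** the highest wrist force I read was about 25 N.

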